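# Pin the hasp of the seed locker

### The job

Lock up the seed-sample locker: swing the hasp leaf on its front shut over the staple until it lies flat along the doors, then take the retaining pin from the wooden stand and drop it down through the staple's loop until its collar rests on the loop. Let go of the pin and leave the jars and the bowl where they stand.

Things in the scene. Friction and masses are not known exactly. Their poses are not given: they have to be found in the camera images.
- locker: Plywood seed-sample locker, fixed, 180 deep (x) x 270 wide (y) x 152 high; origin at the centre of its underside, z up. Its own +x side is the front, turned away from the robot: two shut doors that do not move, their face 90 from the origin, carrying hasp and staple near the top. Lengths in mm.
- leaf (a joint): Hasp leaf, steel plate 135 long, 44 tall (98 to 142 above the table), 4 thick, on an upright hinge. 0 = closed, flat along the doors towards the locker's +y, staple through its window (44 to 90 from the hinge). At angle a it points (sin a, cos a) in the locker's x, y: pi/2 = straight out; stop at 2.4. Stays where left (0.06 N m friction); push it by the free end. Lengths in mm.
- hasp_hinge (a point): Point on the leaf's upright hinge axis, mid thickness and mid height of the leaf, 120 above the table, 7 off the doors, at the locker's (97, -30). Axes as the locker's. Lengths in mm.
- leaf_end (a point): Middle of the free end edge of the hasp leaf, 135 from the hinge axis; moves with the leaf. Lengths in mm.
- staple_mouth (a point): Middle of the free part of the staple's level loop, at its top, 124 above the table, 28 off the doors, at the locker's (118, 35), axes as the locker's. Loop open upward and downward, inside 18 wide along the doors, to 42 off the doors; bars 5 thick, 8 tall. The closed leaf's outer face is 9 off the doors, its top 18 above the staple's top. Lengths in mm.
- pin: Retaining pin, upright in the stand: steel shank 10 in diameter, round tip 70 below the origin; steel collar 28 in diameter, 5 thick; above it a round black handle 25 in diameter from 5 to 60 above the origin, to be gripped from above. Origin at the centre of the collar's underside, z up along the handle. About 90 g. Lengths in mm.
- stand: Fixed dark wooden block 90 x 90 x 80 high with one upright through hole of 16 in its middle, in which the pin stands with its collar on the block's top; origin at the centre of its underside. It may stand on either side of the locker. Lengths in mm.
- jar: Bystander: closed amber glass jar with white lid, 68 in diameter, 100 high; origin under its centre. Lengths in mm.
- small_jar: Bystander: closed green glass jar with brass lid, 52 in diameter, 75 high; origin under its centre. Lengths in mm.
- bowl: Bystander: empty white plastic bowl, 130 in diameter, 50 high; origin under its centre. Lengths in mm.
Mind the look-alikes: they are no part of the job. Of the things like the pin, leave any that is blue or orange; of the rest the smaller one is meant.

How it is judged:
By the outcome, as a careful person would: the job done as asked, in the order asked, and still so for the second after the job is handed in, with the robot touching nothing.
It also fails if it takes over 61 s, if anything falls off the work surface, if the arm or the gripper's body presses on something with over 40 N, if the wrist force passes 120 N, or if a joint passes its speed limit or range.

### The arm

A 7-joint arm with a two-finger parallel gripper is mounted at the origin on the work surface. World frame = base frame: x ahead of the robot, y to its left, z up, the work surface at z = 0. Lengths are in m, angles in degrees, forces in N, time in s.
With the tool pointing down it reaches from about 0.35 to 0.775 m from the base axis. Payload 3.1 kg.
Tool frame: the origin (TCP) lies on the centre line of the jaws, within the pads' length; the fingertips stand 17 mm ahead of it and the grasp point (between the pads) lies 2 mm behind it (robot.tip_reach is the distance from the TCP to the fingertips, in m); z points along the fingers, y is the direction in which the jaws open and shut (so a half turn about z gives the same grasp; the last joint's range is limited). The gripper opens to 85 mm and grips with 20 to 120 N. Pads are 22 mm wide; open, the fingers measure 114 mm over their backs; the gripper's body (76 mm by 85 mm) begins 54 mm behind the grasp point. The pads swing forward as they close: fully open they stand 13 mm farther back than shut.
Start: joints at [63.902, 17.813, 0.802, 86.603, -0.252, 75.585, -1.558], TCP at [0.221, -0.504, 0.248] pointing down, gripper open.
Joint ranges: [-154.91, 154.91], [-16.99, 109.72], [-72.82, 74.43], [7.12, 147.25], [-82.49, 262.49], [11.32, 116.49], [-174.64, 174.64]. Speed limits (degrees/s): [159.86, 159.86, 180, 180, 180, 180, 180].

### API

Orientations are given as [roll, pitch, yaw] about the fixed x, y, z axes, in that order (R = Rz(yaw) Ry(pitch) Rx(roll)).
In Python, from station import robot, fingers, vision, workorder, recognise gives the robot as it stands. Calls block until the motion is done:
- robot.move_to(position, orientation): joint-space move of the TCP to a pose.
- robot.line_to(position, orientation=None, velocity=0.15, f_stop=None): straight line of the TCP; orientation=None keeps the orientation; velocity is the mean speed in m/s. With f_stop (N) it stops when the force on the tool has changed by that much, and returns True; else False.
- robot.move_j(angles): joint-space move.
- fingers.gripper_to(opening, force=None): opening from 0.0 (shut) to 1.0 (fully open); force is the grip in N (None keeps the last); returns when the fingers have stopped.
- robot.pause(seconds).
- robot.inverse_kinematics(position, orientation): joint angles nearest the present ones, or None.
- vision.grab_frame(name): name is "side" or "top"; returns the picture (420x560x3 uint8, red, green, blue); there is no depth.
- vision.calibration(name): a dict with "mtx" (3x3 intrinsics, pixels), "k1" (the pictures are not rectified: a ray, as slopes to the right and down, at radius r is drawn at 1 + k1 r^2 times it, then the intrinsics apply), "extrinsics" (4x4, takes a point from world to camera coordinates). Camera axes: x right, y up, looking along -z (the intrinsics and any distortion apply to the point x, -y, -z); pixel columns grow to the right and rows downward; lengths in m; the calibration is good to about 2 mm. A picture is of the moment at which its call begins. calibration takes no time and is no camera call.
A pose or a line that the arm cannot do raises robot.PlanningError and nothing moves.
- workorder.close_job(): hands the job in, once; it reports no verdict.
Trained networks look in the newest picture that a camera, given by its name, has taken for a name from the list of things; names that differ only in an ending like _2 or _b are one class to them, and where a whole thing is asked for, a point or a joint stands for the part that bears it (a point fixed in the world has none). Each returns a list of dicts, best first, with "p" (0 to 1); they miss things now and then, are a little off and sometimes report something else, mostly with a low value. They report only what shows in the picture. A call takes as long as a camera call. They do not tell look-alikes from the thing itself.
- recognise(label, camera): "rect" ([centre column, centre row, width, height] in pixels, round what is visible of it).
Readings, each from a call of its own:
- robot.current_time_s(): time.
- robot.current_joint_positions(): joint angles.
- robot.current_dq(): joint speeds.
- robot.current_joint_torque(): joint torques, N m.
- robot.current_tool_pos(): TCP position.
- robot.current_eef_rot(): TCP orientation.
- robot.current_contact_force(): force on the tool from outside, world axes, zero at the start.
- robot.current_torque(): the same for the moment, N m.
- robot.current_finger_gap(): opening from 0.0 (shut) to 1.0 (fully open).
Only numpy, scipy, OpenCV 4.12 (cv2) and the standard library are available. Lean on these libraries where they do the work, as an engineer would, in place of code of your own. Each camera call takes 0.05 s, during which the arm holds its last target.

## Working session

There is one attempt and no reset: what is moved stays moved. The work goes in short steps, each a Python script; the robot and the scene stay as the last script left them, time stands still between calls to the robot, and variables do not carry over. Pictures are saved under pics/ and viewed, and the job is handed in when it is done.

```bash
ls; mkdir -p pics; python3 - <<'E'
from station import robot, fingers, vision, workorder, recognise
import cv2
for n in("side","top"):
    im=vision.grab_frame(n); cv2.imwrite(f"pics/{n}0.png",im[:,:,::-1])
    c=vision.calibration(n); print(n,c)
    for l in("locker","leaf","pin","stand","jar","small_jar","bowl"):
        print(l,[( [round(v) for v in d["rect"]],round(d["p"],2)) for d in recognise(l,n)])
print(robot.current_time_s(), robot.current_eef_rot(), robot.current_tool_pos())
E
```

```text
pics
side {'mtx': array([[462.60273199,   0.        , 273.58296635],
       [  0.        , 462.60273199, 212.7804273 ],
       [  0.        ,   0.        ,   1.        ]]), 'k1': -0.12166148901175095, 'extrinsics': array([[-0.89657256, -0.44217986,  0.02519152,  0.52144938],
       [ 0.26190559, -0.48345866,  0.83526833, -0.20698192],
       [-0.35715977,  0.75547647,  0.54926515, -0.95979911],
       [ 0.        ,  0.        ,  0.        ,  1.        ]])}
locker [([313, 233, 134, 135], 0.85)]
leaf [([269, 189, 47, 32], 0.61)]
pin [([282, 324, 28, 79], 0.82), ([301, 306, 14, 56], 0.66), ([167, 298, 27, 74], 0.63), ([233, 304, 17, 33], 0.58), ([348, 164, 27, 24], 0.19)]
stand [([230, 335, 66, 76], 0.69), ([312, 234, 132, 137], 0.38)]
jar [([349, 164, 21, 25], 0.59)]
small_jar [([268, 169, 19, 25], 0.85), ([313, 233, 136, 132], 0.53)]
bowl [([182, 250, 60, 38], 0.82)]
top {'mtx': array([[472.06936189,   0.        , 277.74104199],
       [  0.        , 472.06936189, 217.66198669],
       [  0.        ,   0.        ,   1.        ]]), 'k1': 0.04113475376428064, 'extrinsics': array([[ 2.21057755e-02, -9.99749043e-01,  3.63118862e-03,
        -8.62171064e-03],
       [ 9.82772528e-01,  2.23967372e-02,  1.83457200e-01,
        -5.67894848e-01],
       [-1.83492487e-01, -4.86831248e-04,  9.83020992e-01,
        -1.20893802e+00],
       [ 0.00000000e+00,  0.00000000e+00,  0.00000000e+00,
         1.00000000e+00]])}
locker [([274, 241, 116, 130], 0.84), ([405, 243, 35, 34], 0.26)]
leaf [([272, 261, 117, 85], 0.52), ([284, 207, 12, 36], 0.5)]
pin [([127, 194, 28, 19], 0.85), ([169, 279, 19, 13], 0.62), ([133, 279, 28, 20], 0.61), ([137, 241, 20, 13], 0.43)]
stand [([142, 244, 50, 40], 0.92)]
jar [([407, 243, 36, 31], 0.68), ([272, 250, 117, 118], 0.34)]
small_jar [([362, 169, 25, 22], 0.93)]
bowl [([208, 164, 50, 53], 0.85)]
0.8 [1.79992447e+02 5.37036005e-04 2.37125052e+01] [ 0.22119094 -0.50360055  0.24833682]
```

```bash
python3 - <<'E'
import cv2
for n in("side","top"):
    im=cv2.imread(f"pics/{n}0.png"); cv2.imwrite(f"pics/{n}0b.png",cv2.resize(im,(784,588),interpolation=cv2.INTER_CUBIC))
im=cv2.imread("pics/top0.png")[165:305,90:330];cv2.imwrite("pics/topcrop.png",cv2.resize(im,None,fx=3.3,fy=3.3,interpolation=cv2.INTER_CUBIC))
im=cv2.imread("pics/side0.png")[150:380,130:400];cv2.imwrite("pics/sidecrop.png",cv2.resize(im,None,fx=2.6,fy=2.6,interpolation=cv2.INTER_CUBIC))
E
```

```text
(no output)
```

View pics/side0b.png

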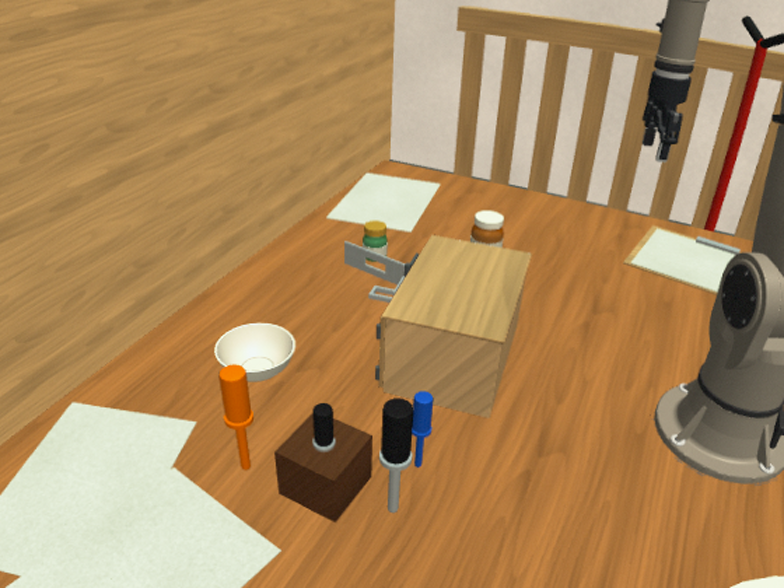

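View pics/top0b.png

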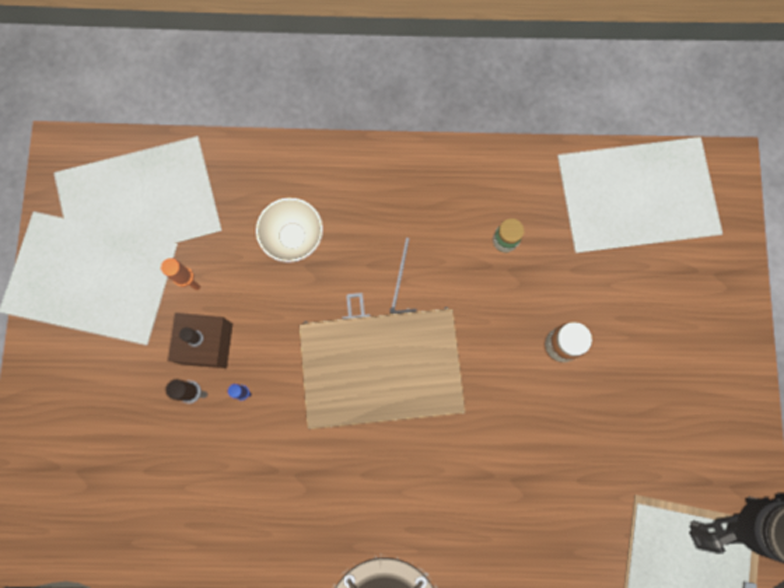

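View pics/topcrop.png

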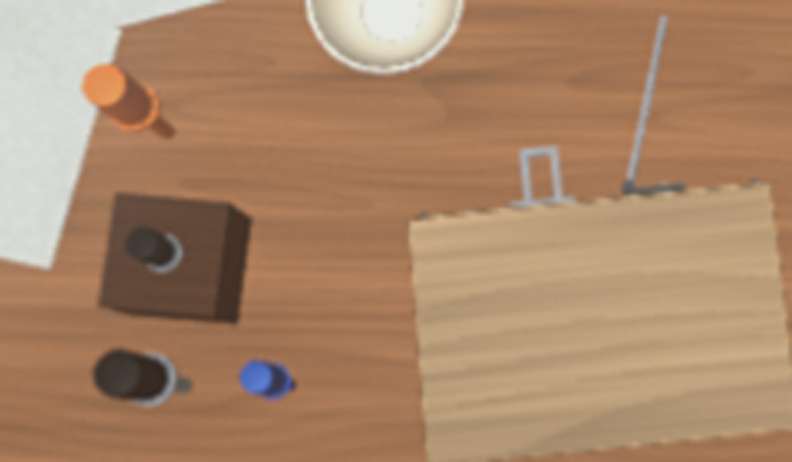

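View pics/sidecrop.png

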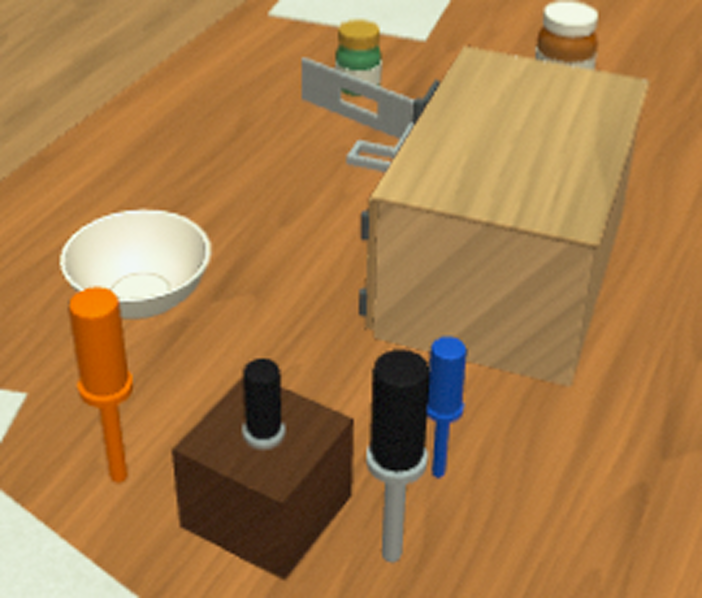

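The candidates for the pin, in side-picture pixels, are:
- small black pin in the stand (233,304)
- big black pin (282,324)
- blue pin (301,306)
- orange pin (167,298)

The small black one in the stand fits the description, since it is the smaller of the non-blue, non-orange pins. The crop confirms a black handle, with the collar resting on the block. The leaf stands roughly straight out and the staple sits at top-picture (254,218).

Next I'll fit the poses.

```bash
cat > h.py <<'E'
import numpy as np, cv2
from scipy.optimize import least_squares
from station import vision
C={n:vision.calibration(n) for n in("side","top")}
def proj(n,P):
    c=C[n];P=np.atleast_2d(P);q=P@c["extrinsics"][:3,:3].T+c["extrinsics"][:3,3]
    s=np.c_[q[:,0]/-q[:,2],-q[:,1]/-q[:,2]];r2=(s**2).sum(1,keepdims=True);s=s*(1+c["k1"]*r2)
    return s@c["mtx"][:2,:2].T+c["mtx"][:2,2]
def tri(obs,z=None):
    # obs: list of (cam,(u,v)); z fixed if given
    f=lambda p:np.concatenate([(proj(n,[*p[:2],p[2] if z is None else z])[0]-uv) for n,uv in obs])
    r=least_squares(f,[0.5,0.2,0.1] if z is None else [0.5,0.2]);return r.x,np.abs(r.fun).max()
def l2w(L,P):
    P=np.atleast_2d(np.array(P,float));c,s=np.cos(L[2]),np.sin(L[2])
    return np.c_[L[0]+c*P[:,0]-s*P[:,1],L[1]+s*P[:,0]+c*P[:,1],P[:,2]]
def crop(im,x0,y0,w,h,f,name):
    cv2.imwrite("pics/"+name,cv2.resize(im[y0:y0+h,x0:x0+w],None,fx=f,fy=f,interpolation=cv2.INTER_CUBIC))
E
python3 - <<'E'
from h import *
tc=lambda x,y:((x+.5)/3.3+90-.5,(y+.5)/3.3+165-.5)
sc=lambda x,y:((x+.5)/2.6+130-.5,(y+.5)/2.6+150-.5)
t14=lambda x,y:((x+.5)/1.4-.5,(y+.5)/1.4-.5)
# corners local
obs=[("top",tc(411,222),(.09,.135,.152)),("top",tc(769,185),(.09,-.135,.152)),("top",t14(464,412),(-.09,-.135,.152)),("top",t14(308,428),(-.09,.135,.152)),
("side",sc(372,199),(.09,.135,.152)),("side",sc(600,243),(-.09,.135,.152)),("side",sc(648,80),(-.09,-.135,.152)),("side",sc(468,47),(.09,-.135,.152)),("side",sc(571,383),(-.09,.135,0)),
("top",tc(523,151),(.137,.044,.124)),("top",tc(556,148),(.137,.026,.124))]
f=lambda L:np.concatenate([proj(n,l2w(L,p))[0]-uv for n,uv,p in obs])
r=least_squares(f,[.5,0,0]);L=r.x;print("locker",L[:2],np.degrees(L[2]));print(r.fun.reshape(-1,2).round(1))
# leaf angle
uv=[("top",tc(663,17),.142),("side",sc(303,59),.142)]
g=lambda a:np.concatenate([proj(n,l2w(L,(.097+.135*np.sin(a[0]),-.030+.135*np.cos(a[0]),z)))[0]-u for n,u,z in uv])
ra=least_squares(g,[1.6]);print("leaf",ra.x,ra.fun)
# pin
print("pin coll",tri([("top",tc(156,252)),("side",sc(264,433))]),tri([("top",tc(156,252))],.085),tri([("side",sc(264,432))],.085))
print("pin top",tri([("top",tc(143,243)),("side",sc(262,368))]),tri([("top",tc(143,243))],.14))
for n in("top",):
  pass
print("stand", [tri([("top",tc(*p))],.08) [0] for p in((118,194),(230,205),(214,319),(100,305))],[tri([("side",sc(*p))],.08) [0] for p in((175,452),(283,500),(353,421),(245,380))])
print("staple mouth",l2w(L,(.118,.035,.124)),"hinge",l2w(L,(.097,-.03,.12)))
for l,t,p,z in(("bowl",(208,164),None,.05),("sj",t14(512,231),None,.075),("jar",t14(575,339),None,.1)): print(l,tri([("top",t)],z)[0])
print("big",tri([("top",tc(120,372)),("side",sc(400,365))]),"or",tri([("top",tc(105,85)),("side",sc(97,298))]),"blue",tri([("top",tc(262,378)),("side",sc(449,347))]))
E
```

```text
locker [0.43877951 0.01430249] 7.178915476913549
[[-0.4 -0.3]
 [ 0.8 -0.2]
 [ 1.4  0.3]
 [-0.2  0.8]
 [-0.9 -2. ]
 [-0.9  0.2]
 [ 0.4 -0.6]
 [-2.2 -1.1]
 [ 0.8  3.4]
 [ 1.6  0.9]
 [-1.3  1.1]]
leaf [1.85447958] [-0.39438792  1.09150698  0.35401459  0.06684753]
pin coll (array([0.490088  , 0.36297792, 0.08515918]), np.float64(1.0130329056069058)) (array([0.49270589, 0.36403987]), np.float64(5.684341886080802e-14)) (array([0.48929991, 0.36185389]), np.float64(1.3358203432289883e-11))
pin top (array([0.49173659, 0.35760679, 0.1398455 ]), np.float64(0.16218724106141735)) (array([0.49211354, 0.35771832]), np.float64(5.684341886080802e-14))
stand [array([0.53858632, 0.39868266]), array([0.53178193, 0.31068931]), array([0.44204459, 0.31682854]), array([0.45110176, 0.40531874])] [array([0.53540369, 0.40216445]), array([0.45029646, 0.40431635]), array([0.44254356, 0.31975246]), array([0.53011146, 0.3197607 ])]
staple mouth [[0.5514806  0.06377436 0.124     ]] hinge [[ 0.53876815 -0.00334042  0.12      ]]
bowl [0.7130905  0.19778717]
sj [ 0.71284494 -0.22772074]
jar [ 0.50391127 -0.33455634]
big (array([0.39459854, 0.35368247, 0.18147186]), np.float64(0.004342557736151775)) or (array([0.60260377, 0.38328239, 0.17475991]), np.float64(0.41059033177634774)) blue (array([0.39557173, 0.26652885, 0.12623001]), np.float64(0.18378662034677973))
```

```bash
cat >> h.py <<'E'
L=np.array([.43878,.01430,np.radians(7.18)])
def pusher(a,r=.112,extra=0):
    d=np.array([np.sin(a),np.cos(a)]);n=np.array([np.cos(a),-np.sin(a)])
    p=np.array([.097,-.03])+r*d+n*(.002+.011*abs(np.cos(a))+.015*abs(np.sin(a))+extra)
    return l2w(L,[*p,.0])[0][:2]
E
python3 - <<'E'
from h import *
from station import robot,fingers,vision
o=[180,0,7.18]
fingers.gripper_to(0.0,force=40)
p=pusher(2.05)
print(p)
robot.move_to([*p,.26],o)
print(robot.current_time_s(),robot.current_tool_pos())
print(robot.line_to([*p,.132],velocity=.2,f_stop=8))
for a in np.linspace(1.85,.2,9):
    s=robot.line_to([*pusher(a),.132],velocity=.2,f_stop=12)
    if s: print("stop",a,robot.current_contact_force());break
print(robot.current_time_s(),robot.current_contact_force())
if not s:
    s=robot.line_to([*pusher(0,extra=.006),.132],velocity=.1,f_stop=6)
    if not s:s=robot.line_to([*pusher(0,extra=-.012),.132],velocity=.03,f_stop=5)
    print(s,robot.current_tool_pos(),pusher(0),robot.current_contact_force())
im=vision.grab_frame("side");crop(im,150,120,250,180,3,"s1.png")
print(robot.current_time_s())
E
```

```text
[ 0.63676513 -0.06127364]
3.7417 [ 0.63657824 -0.0632058   0.25995239]
False
6.9583 [ 1.44843546 -0.99310176  0.22253645]
True [0.54147266 0.10939849 0.13206089] [0.5376685  0.10940555] [2.73682911 0.19574911 0.81470457]
7.6667
```

View pics/s1.png

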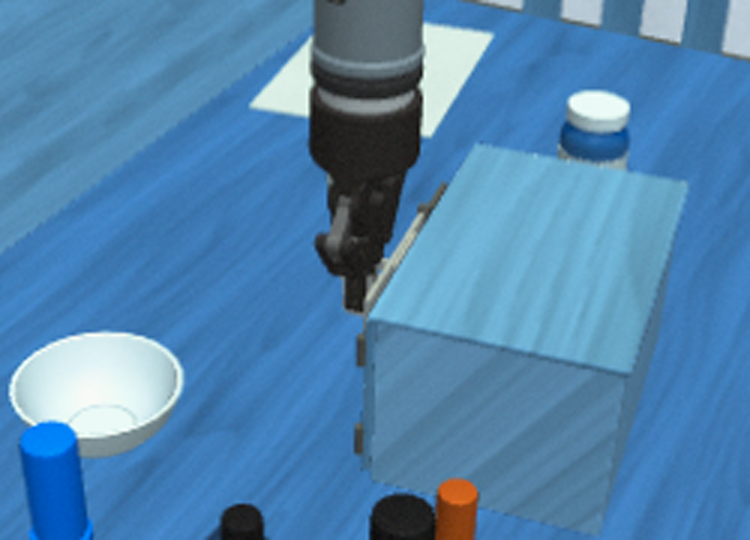

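The picture has red and blue swapped. It shows the leaf against the doors at the finger, around crop pixel (380,270). I'll press a little more to be sure it is fully shut, back off and check.

```bash
python3 - <<'E'
from h import *
from station import robot,fingers,vision
s=robot.line_to([*pusher(0,extra=-.012),.132],velocity=.03,f_stop=10)
print(s,robot.current_tool_pos(),robot.current_contact_force())
robot.line_to([*pusher(0,extra=.04),.132],velocity=.2)
robot.line_to([*pusher(0,extra=.04),.25],velocity=.3)
fingers.gripper_to(.65)
robot.move_to([.491,.3600,.25],[180,0,7.18])
im=vision.grab_frame("side")[:,:,::-1];crop(im,230,150,170,120,4.5,"s2.png")
im=vision.grab_frame("top")[:,:,::-1];crop(im,90,165,240,130,3.3,"t2.png")
print(robot.current_time_s(),robot.current_tool_pos())
E
```

```text
True [0.54155075 0.10937429 0.13209066] [0.63541271 0.34906445 1.53837774]
10.4917 [0.49317772 0.35713373 0.24983958]
```

View pics/s2.png

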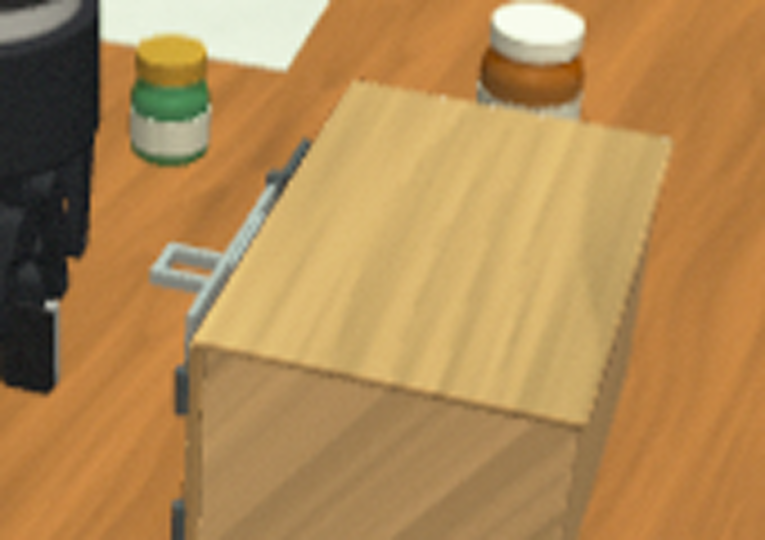

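View pics/t2.png

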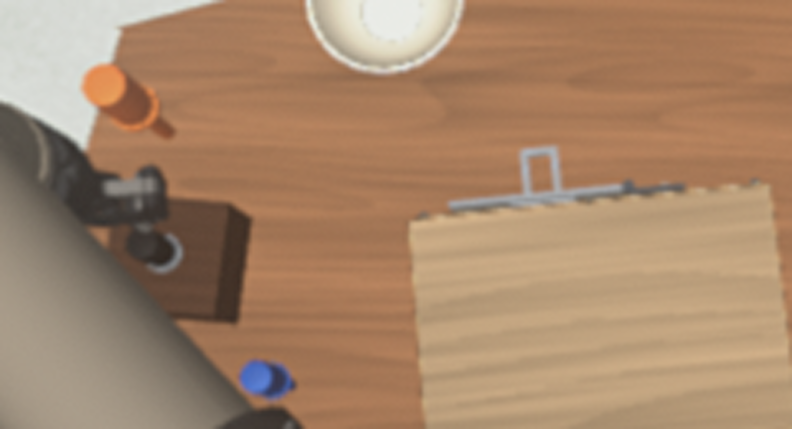

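The leaf lies flat along the doors, with the staple standing through its window at top-crop (540,170). I'll measure the staple and re-check the TCP before the grasp.

```bash
python3 - <<'E'
from h import *
from station import robot,vision
print(robot.current_tool_pos(),robot.current_eef_rot(),robot.current_contact_force())
im=vision.grab_frame("side")[:,:,::-1];crop(im,255,195,40,30,18,"s3.png")
im=vision.grab_frame("top")[:,:,::-1];crop(im,240,200,40,30,18,"t3.png")
print(robot.current_tool_pos())
E
```

```text
[0.49317772 0.35713373 0.24983958] [ 1.79885520e+02 -4.95438263e-02  6.89219547e+00] [-0.2785239  -0.26489631 -0.18019572]
[0.49265666 0.35776843 0.24991465]
```

View pics/s3.png

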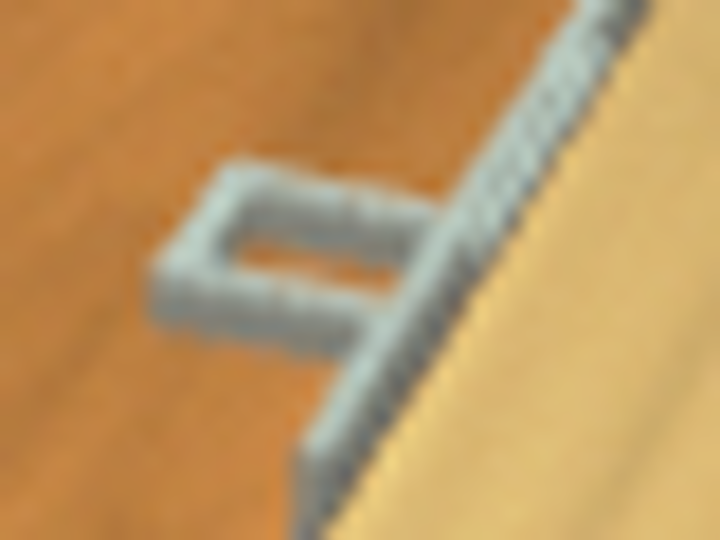

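View pics/t3.png

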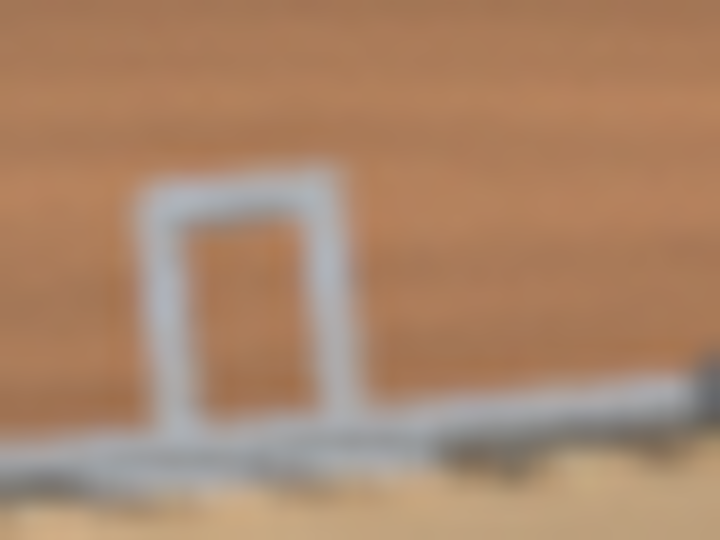

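```bash
python3 - <<'E'
from h import *
tc=lambda x,y:((x+.5)/18+240-.5,(y+.5)/18+200-.5)
sc=lambda x,y:((x+.5)/18+255-.5,(y+.5)/18+195-.5)
A=[("top",tc(137,188)),("side",sc(153,268))];B=[("top",tc(345,166)),("side",sc(235,158))]
for o in(A,B):
    print(tri(o), [tri([k],.124)[0] for k in o])
print(l2w(L,[(.137,.049,.124),(.137,.021,.124)]))
# staple inner corners by top camera, bar at leaf junction
E
```

```text
(array([0.57178618, 0.08149989, 0.12485015]), np.float64(0.24934029703766214)) [array([0.57259498, 0.08177432]), array([0.57182614, 0.08031213])]
(array([0.57544995, 0.05238324, 0.1238831 ]), np.float64(0.38553750581615986)) [array([0.57641301, 0.05270733]), array([0.57447478, 0.05252783])]
[[0.56858134 0.08003897 0.124     ]
 [0.57208097 0.05225853 0.124     ]]
```

Both cameras put the staple about 3 mm further out (+x) than the locker fit did. That agrees with where the leaf contact stopped, so I'll use the corrected mouth at (0.5548, 0.0646). Now the grasp.

```bash
python3 - <<'E'
from h import *
from station import robot,fingers,vision
o=[180,0,7.18]
robot.line_to([.4905,.3600,.18],o,velocity=.15)
print(robot.current_tool_pos(),robot.current_finger_gap())
s=robot.line_to([.4905,.3600,.116],o,velocity=.08,f_stop=6)
print(s,robot.current_tool_pos(),robot.current_contact_force())
if not s:
    fingers.gripper_to(0.0,force=50)
    print(robot.current_finger_gap(),robot.current_tool_pos(),robot.current_contact_force())
    print(robot.line_to([.4905,.3600,.25],o,velocity=.15))
    robot.pause(.3);print(robot.current_finger_gap(),robot.current_contact_force())
for n in("side","top"):
    im=vision.grab_frame(n)[:,:,::-1];cv2.imwrite(f"pics/{n}4.png",im)
crop(cv2.imread("pics/side4.png"),170,190,130,130,4.5,"s4.png")
print(robot.current_time_s(),robot.current_tool_pos())
E
```

```text
[0.49099715 0.3601431  0.18066113] 0.6447544701216125
False [0.49083265 0.36043686 0.11656201] [ 0.2869864  -0.61962766 -0.20331814]
0.28280302402460805 [0.49083689 0.36015504 0.11672884] [-0.75261377  0.81572564  3.11530614]
False
0.27935987523365613 [-0.30258755 -0.57913764 -0.87423646]
13.9833 [0.49041142 0.35992344 0.24968779]
```

View pics/s4.png

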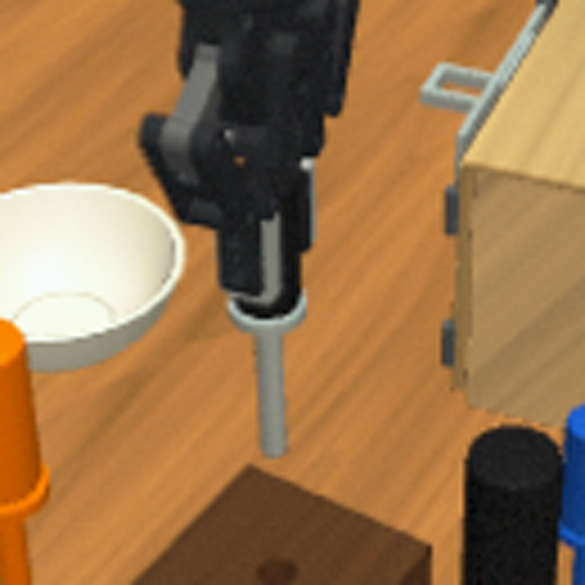

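```bash
python3 - <<'E'
from h import *
from station import robot,vision
t=robot.current_tool_pos()
for z in(-.0365,-.1065): print(z,(proj("side",t+[0,0,z])[0]-[169.5,189.5])*4.5)
robot.line_to([.5548,.0646,.275],[180,0,7.18],velocity=.15)
robot.pause(.4)
t=robot.current_tool_pos();print(t,robot.current_time_s(),robot.current_eef_rot())
im=vision.grab_frame("side")[:,:,::-1];crop(im,230,120,80,100,6,"s5.png")
for z in(-.0365,-.1065): print(z,(proj("side",t+[0,0,z])[0]-[229.5,119.5])*6)
im=vision.grab_frame("top")[:,:,::-1];crop(im,220,170,80,70,8,"t5.png")
E
```

```text
-0.0365 [267.85709748 312.1247509 ]
-0.1065 [273.45245276 455.98262947]
[0.55478104 0.06469051 0.2749913 ] 16.5583 [1.79999449e+02 9.95660991e-04 7.19071955e+00]
-0.0365 [268.60968849 258.60362964]
-0.1065 [263.64511278 429.25854265]
```

View pics/s5.png

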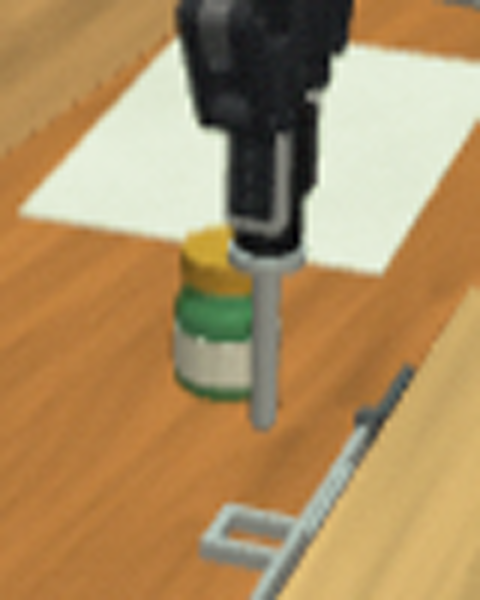

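View pics/t5.png

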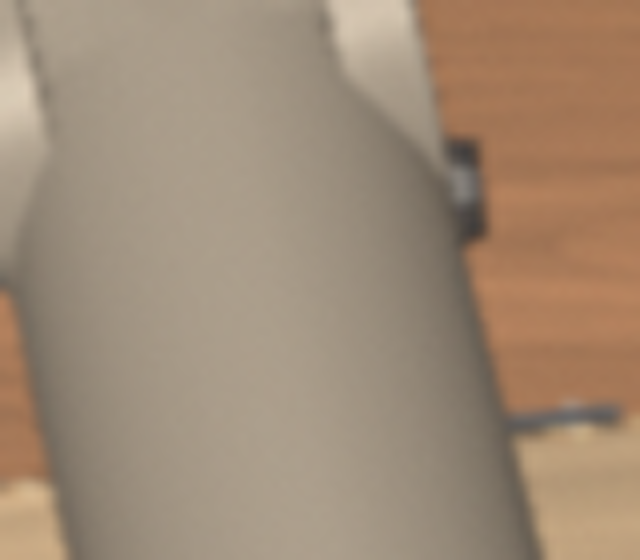

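The tip projects exactly where it shows, at crop (263,428), so the pin hangs plumb and centred. I'll lower it to just above the loop and check.

```bash
python3 - <<'E'
from h import *
from station import robot,vision
robot.line_to([.5548,.0646,.235],[180,0,7.18],velocity=.12)
robot.pause(.2)
im=vision.grab_frame("side")[:,:,::-1];crop(im,250,180,50,45,13,"s6.png")
t=robot.current_tool_pos();print(t,(proj("side",[.5548,.0646,.124])[0]-[249.5,179.5])*13)
E
```

```text
[0.55539816 0.06479042 0.23602446] [304.93259565 371.03632342]
```

View pics/s6.png

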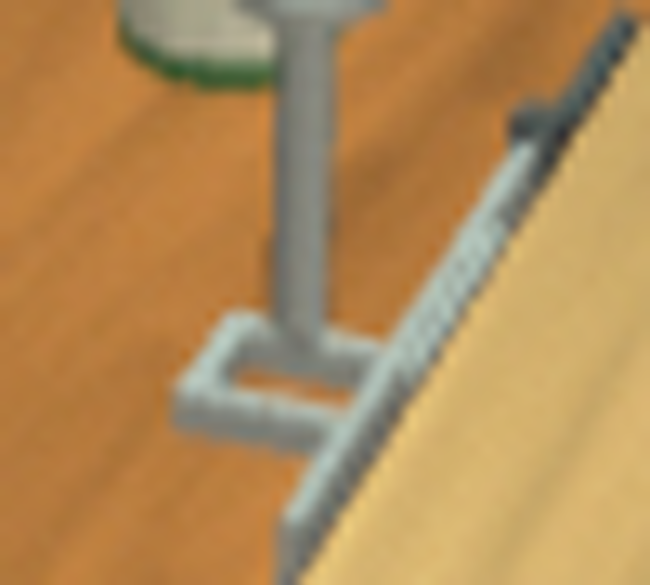

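The mouth projects to crop (305,371), which is central in the loop, and the tip sits just above it. Inserting.

```bash
python3 - <<'E'
from h import *
from station import robot,vision,fingers
o=[180,0,7.18]
s=robot.line_to([.5548,.0646,.175],o,velocity=.06,f_stop=5)
print(s,robot.current_tool_pos(),robot.current_contact_force())
if not s:
    s=robot.line_to([.5548,.0646,.156],o,velocity=.03,f_stop=5)
    print(s,robot.current_tool_pos(),robot.current_contact_force())
im=vision.grab_frame("side")[:,:,::-1];crop(im,230,140,80,80,7,"s7.png")
print(robot.current_time_s())
E
```

```text
False [0.55520525 0.0647241  0.17552064] [-0.24675165 -0.9679641  -0.69106314]
True [0.55477807 0.0645601  0.16067859] [-1.2849528  -0.57438291  4.05518937]
19.0917
```

View pics/s7.png

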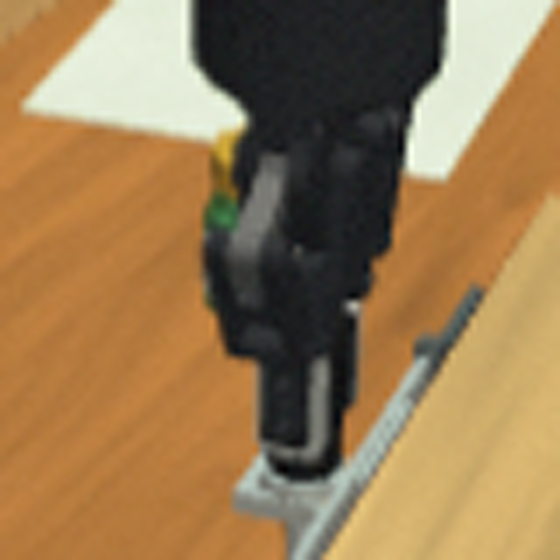

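Contact came at TCP z 0.1607, and seating was expected at 0.1605. The collar shows on the loop at crop (300,485). Releasing and withdrawing upward.

```bash
python3 - <<'E'
from h import *
from station import robot,vision,fingers
o=[180,0,7.18]
fingers.gripper_to(0.6)
robot.pause(.2)
print(robot.current_finger_gap(),robot.current_contact_force())
robot.line_to([.5548,.0646,.30],o,velocity=.15)
robot.move_to([.40,-.35,.33],o)
robot.pause(.3)
s=vision.grab_frame("side")[:,:,::-1];t=vision.grab_frame("top")[:,:,::-1]
crop(s,225,150,100,100,5.5,"s8.png");crop(t,90,150,240,150,3.3,"t8.png");crop(s,0,0,560,420,1,"s8f.png")
print((proj("side",[[.5548,.0646,.124],[.5548,.0646,.184]])-[224.5,149.5])*5.5, robot.current_time_s(),robot.current_tool_pos())
E
```

```text
0.5985594062051744 [ 0.25875704 -0.23757588  0.76848574]
[[266.50994432 321.97690606]
 [270.21199276 194.70351798]] 22.775 [ 0.40026137 -0.34970599  0.3299948 ]
```

View pics/s8.png

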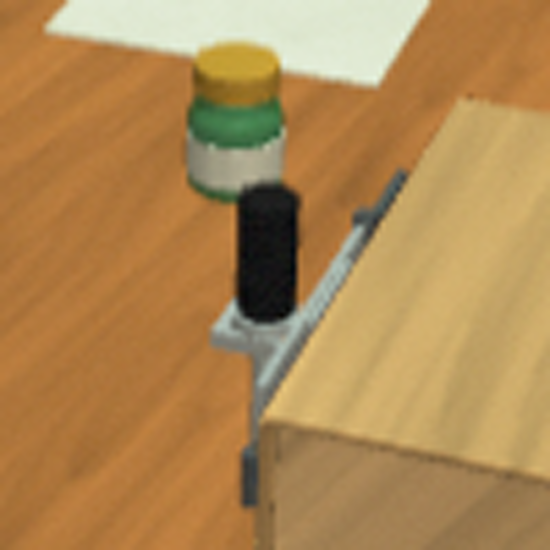

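View pics/t8.png

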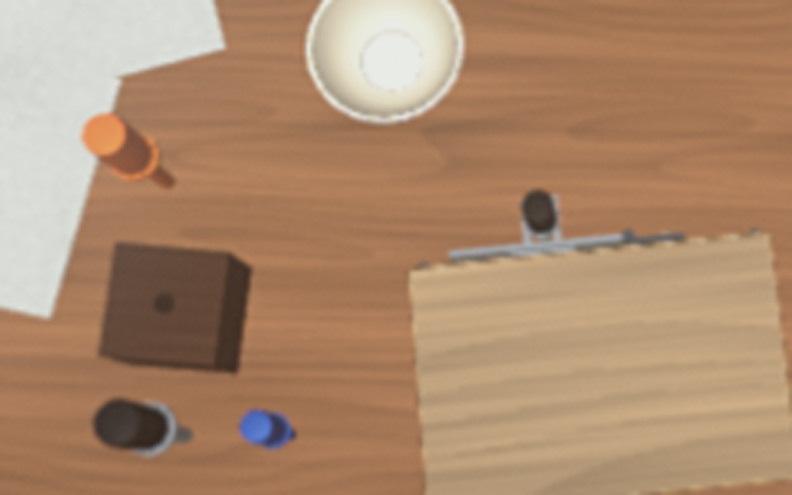

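View pics/s8f.png

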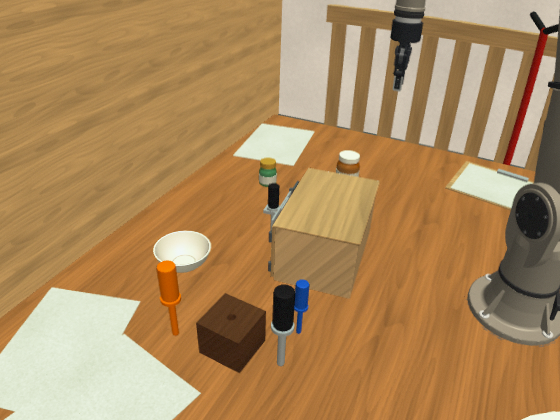

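The pin stands upright in the loop with its collar at side-crop (265,322), where I predicted. The leaf is flat, the stand is empty, and the jars, bowl and look-alikes haven't moved. Handing in.

```bash
python3 -c "
from station import workorder,robot
print(workorder.close_job(),robot.current_time_s())"
```

```text
the job is handed in; nothing more can be done
the job is handed in; nothing more can be done
```

The locker is locked up and the job is handed in, at about 23 s of the 61 s allowed. I swung the hasp leaf shut with the closed fingers. Then I took the small black pin from the stand, lowered it through the staple's loop, let go and moved the arm clear.

**Final checks:** The last pictures show the leaf flat along the doors and the pin upright, with its collar on the loop. The collar made contact at TCP height 0.1607 m, against 0.1605 m expected. The stand is empty, and the jars, bowl and look-alike pins are where they were.

**Disagreement:** My first locker fit put the staple about 3 mm too close to the robot. The leaf contact and the staple corners in both cameras agreed with each other, so I used that corrected position for the insertion.

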